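# Change over two tube warmers by their push-push hatches

### The job

Two identical tube warmers stand on the bench, one with its hatch open (its batch is done) and one shut, both on push-push latches. First push the open hatch down to its stop and let go, so that it stays shut; then press the hatch that was shut at the start down to its stop and let go, so that it pops open, and leave it standing open by itself. Press with the fingertips only: do not lift anything, and leave the other things on the bench where they are.

Things in the scene. Friction and masses are not known exactly. Their poses are not given: they have to be found in the camera images.
- warmer_done: Tube warmer, fixed to the bench: a box 104 (x) x 74 (y) mm under a white hatch of 112 x 84 mm whose top is 72 mm above the bench when shut. Origin: centre of its underside; x points to its rear (hinge side), y left, z up. The hinge line runs along its y, 52 mm behind the origin, 66 mm up. This one's hatch is open at the start.
- warmer_next: Tube warmer, fixed to the bench: a box 104 (x) x 74 (y) mm under a white hatch of 112 x 84 mm whose top is 72 mm above the bench when shut. Origin: centre of its underside; x points to its rear (hinge side), y left, z up. The hinge line runs along its y, 52 mm behind the origin, 66 mm up. This one's hatch is shut at the start.
- hatch_done (a joint): rad about the rear hinge line: about 0.01 latched shut, 0.62 open at its stop, -0.092 pressed to its lower stop (8 mm down at the pad). A spring opens it (1.7 N at the pad holds it down). Push-push latch: pressed below -0.085 and released, an open hatch returns to 0.01 and stays shut; a shut one springs to 0.62 within a second and stays. Every full press changes it over. Starts open.
- hatch_next (a joint): rad about the rear hinge line: about 0.01 latched shut, 0.62 open at its stop, -0.092 pressed to its lower stop (8 mm down at the pad). A spring opens it (1.7 N at the pad holds it down). Push-push latch: pressed below -0.085 and released, an open hatch returns to 0.01 and stays shut; a shut one springs to 0.62 within a second and stays. Every full press changes it over. Starts shut.
- pad_done (a point): Centre of the grey press pad (26 x 40 mm) on the hatch's top face, moving with it: 85 mm before the hinge line, 7 mm above it when shut; the hatch's front edge is 25 mm further forward. z points out of the top face, x to the hinge. Straight down from the open hatch's pad a fingertip slides up to 20 mm towards the hinge and stays on the hatch.
- pad_next (a point): Centre of the grey press pad (26 x 40 mm) on the hatch's top face, moving with it: 85 mm before the hinge line, 7 mm above it when shut; the hatch's front edge is 25 mm further forward. z points out of the top face, x to the hinge. Straight down from the open hatch's pad a fingertip slides up to 20 mm towards the hinge and stays on the hatch.
- microscope: Fixed obstacle right of the warmers: a microscope, up to 431 mm high above the bench, about x 0.19 to 0.66 m and y -0.19 to 0.05 m. Leave it alone. The analyser behind the warmers is 428 mm high.
- dropper_white: Bystander, loose: white dropper bottle, 26 mm across, 72 tall. Origin: centre of its underside.
- dropper_clear: Bystander, loose: clear dropper bottle, 26 mm across, 70 tall. Origin: centre of its underside.
- saline_bottle: Bystander, loose: white saline bottle, 66 mm across, 126 tall. Origin: centre of its underside.
- tape_roll: Bystander, loose: roll of tape lying flat, 59 mm across, 19 high. Origin: centre of its underside.
- sample_cup: Bystander, loose: lidded sample cup, 61 mm across, 68 tall. Origin: centre of its underside.
- coverslips: Bystander, loose: white box of coverslips, 34x34x20 mm. Origin: centre of its underside.

How it is judged:
On the way, in this order (a step that is already met when the one before it is completed fails the run):
1. the hatch that was open is shut, and its latch holds it with nothing touching it (value of joint hatch_done between -0.03 and 0.05 rad and contact force between the fingers and hatch_done below 0.1 N), for 0.3 s.
2. the fingers press the other hatch down below its shut position (value of joint hatch_next below -0.04 rad and contact force between the fingers and hatch_next above 0.5 N), for 0.02 s.
3. that hatch has popped open and stands open untouched (value of joint hatch_next above 0.5 rad and contact force between the fingers and hatch_next below 0.1 N), for 0.5 s.
At the end, for the whole second after the job is handed in: the hatch that was open at the start is latched shut (joint between -0.03 and 0.05 rad), the one that was shut stands open by itself (joint over 0.5 rad), the fingers touch neither (all of step 1 and all of step 3).
It fails at once if one of the loose things on the bench is lifted or moved by more than 20 mm (distance of any of dropper_white, dropper_clear, saline_bottle, tape_roll, sample_cup, coverslips from where it was at the start of the episode above 0.02 m).
It fails at once if a hatch is lifted past its open stop (value of joint any of hatch_done, hatch_next above 0.7 rad).
It also fails if it takes over 35 s, if anything falls off the work surface, if the arm or the gripper's body presses on something with over 40 N, if the wrist force passes 120 N, or if a joint passes its speed limit or range.

### The arm

A 7-joint arm with a two-finger parallel gripper is mounted at the origin on a cart in front of the work surface, level with it; the furniture and walls round the work are solid. World frame = base frame: x ahead of the robot, y to its left, z up, the work surface at z = 0. Lengths are in m, angles in rad, forces in N, time in s.
With the tool pointing down it reaches from about 0.4 to 0.85 m from the base axis. Payload 4.4 kg.
Tool frame: the origin (TCP) lies on the centre line of the jaws, within the pads' length; the fingertips stand ahead of it and the grasp point (between the pads) lies 2 mm behind it (ctrl.nose_length is the y of the fingertips in the tool frame, in m); y points along the fingers, z is the direction in which the jaws open and shut, and the axes are right-handed (so a half turn about y gives the same grasp; the last joint's range is limited). The gripper opens to 94 mm and grips with 3 to 60 N. Pads are 16 mm wide; open, the fingers measure 119 mm over their backs; the gripper's body (75 mm by 177 mm) begins 78 mm behind the grasp point.
Start: joints at [-1.33, 0.628, 0.038, 1.517, -0.027, 0.996, -0.02], TCP at [0.196, 0.62, 0.222] pointing down, gripper open.
Joint ranges: [-3.06, 3.06], [-0.37, 2.12], [-1.25, 1.32], [0.18, 2.47], [-1.1, 4.24], [0.23, 1.98], [-2.94, 2.94]. Speed limits (rad/s): [2.57, 2.57, 3.14, 3.14, 3.14, 3.14, 3.14].

### API

Orientations are given as [roll, pitch, yaw] about the fixed x, y, z axes, in that order (R = Rz(yaw) Ry(pitch) Rx(roll)).
In Python, from rig import ctrl gives the robot as it stands.
- The arm moves only by the shell command python3 -m crank 'ROWS'. ROWS is JSON, a list of rows, each a list of 7 numbers: the shift along the tool's x, y, z in cm, then the turn, a rotation vector about the tool's x, y, z in degrees, then the closure, from -1 (fully open) to 1 (shut). In form: [[tx, ty, tz, ax, ay, az, gripper], ...]. A call has 1 to 5 rows; each row is the pose to reach, as a shift and turn from the pose measured when the call began, along the tool's axes at that moment; what a row does not reach only later rows make up. A row lasts 1/12 s, in which the tool goes at most 41.7 mm and 7.16 degrees, less where a joint would pass 70% of its speed; a pose out of reach is approached as far as the arm can. A call with a gripper value outside its range is refused whole. The fingers move at their own pace and stop on an object; the grip force is fixed at half the most. Time passes only in rows, so rows that repeat a pose let the fingers close. It gives the time, the measured TCP pose, the force and the opening at its end, in the units of the state.
- ctrl.sense(): the state, without advancing time (a new reading comes with each control period).
- ctrl.capture(name): name is "scene" or "top"; returns a dict with "image" (480x640x3 uint8, red, green, blue), "depth" (480x640 float32, m along the optical axis (not along the pixel's ray), 0 where there is no reading), "fovy" (degrees; the focal length in pixels is half the picture's height over the tangent of half this angle, whatever the lens; pixels are square), "cx", "cy" (the principal point, pixels), "T" (4x4, takes a point from camera to world coordinates). Camera axes: x right, y down, z forward; pixel columns grow to the right and rows downward; lengths in m; the calibration is good to about 2 mm. A picture is of the moment at which its call begins.
- ctrl.job_done(): hands the job in, once; it reports no verdict.
The state is a dict: "t": time; "joint_pos": joint angles; "qd": joint speeds; "joint_efforts": joint torques, N m; "ee_pos": TCP position; "tool_rot": TCP orientation; "force": force on the tool from outside, world axes, zero at the start; "moment": the same for the moment, N m; "finger_gap": finger opening in m.
Only numpy, scipy, OpenCV 4.12 (cv2) and the standard library are available. Lean on these libraries where they do the work, as an engineer would, in place of code of your own. Each camera call takes 0.05 s, during which the arm holds its last target.

## Working session

There is one attempt and no reset: what is moved stays moved. The work goes in short steps, Python scripts to look and compute and a shell command to move; the robot and the scene stay as the last step left them, time stands still between calls to the robot, and variables do not carry over. Pictures are saved under pics/ and viewed, and the job is handed in when it is done.

```bash
mkdir -p pics; ls; python3 - <<'E'
from rig import ctrl
import cv2,numpy as np
s=ctrl.sense();print(s, ctrl.nose_length)
for n in("scene","top"):
    c=ctrl.capture(n)
    cv2.imwrite(f"pics/{n}0.png",c["image"][:,:,::-1]);np.savez(f"{n}0.npz",**c)
    print(n,c["fovy"],c["cx"],c["cy"],c["T"].round(3).tolist())
E
```

```text
pics
{'t': 0.0, 'joint_pos': array([-1.32980213,  0.62930977,  0.03841028,  1.51834527, -0.02696291,
        0.99626891, -0.01997498]), 'qd': array([ 0.00131946,  0.00085192, -0.00021387, -0.00020077,  0.00133904,
        0.00013514,  0.00113011]), 'joint_efforts': array([-1.42739268e-04, -5.49738264e+01,  1.14353377e+00, -1.86635077e+01,
       -5.22399531e-02,  2.38630234e-02,  1.56197789e-04]), 'ee_pos': array([0.19608136, 0.6190745 , 0.22158434]), 'tool_rot': array([-1.57261016e+00, -3.38295181e-05, -3.06722826e-01]), 'force': array([-0.00497214,  0.16390481, -1.04342122]), 'moment': array([-0.04177218,  0.01990325, -0.00847097]), 'finger_gap': 0.09416545144504887} 0.017
scene 46.25652467905169 317.4480476235155 236.62582421379423 [[-0.553, -0.45, 0.701, -0.571], [-0.833, 0.318, -0.452, 0.71], [-0.019, -0.834, -0.551, 0.924], [0.0, 0.0, 0.0, 1.0]]
top 54.991973249483394 322.91594060271035 244.64788538422366 [[-0.005, -0.982, 0.188, 0.251], [-1.0, 0.001, -0.022, 0.035], [0.021, -0.188, -0.982, 1.258], [0.0, 0.0, 0.0, 1.0]]
```

View pics/scene0.png

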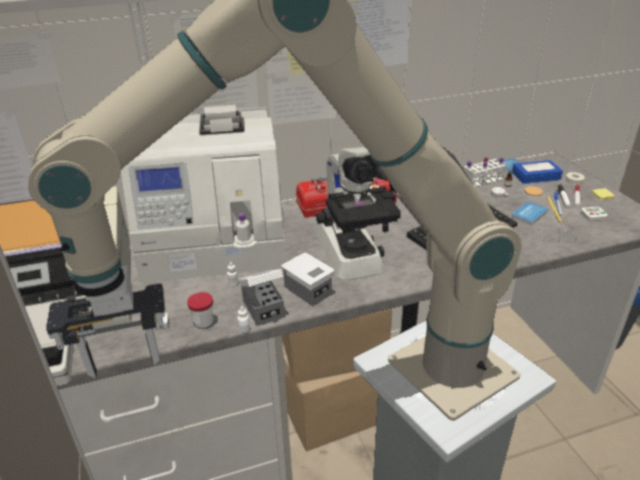

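View pics/top0.png

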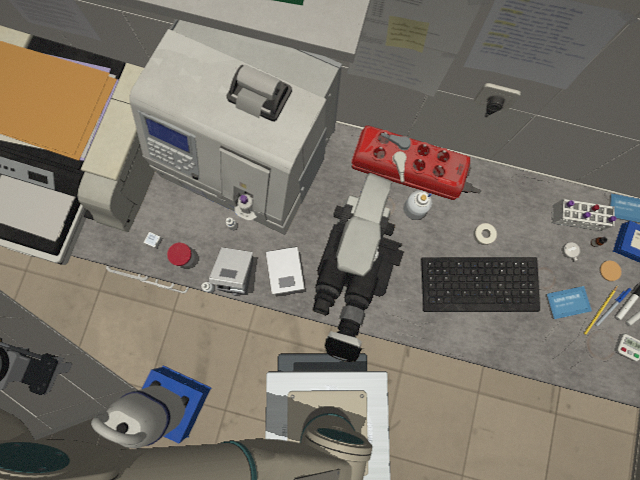

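```bash
cat > h.py <<'E'
import numpy as np,cv2
def load(n):
    return dict(np.load(n+".npz"))
def p(c,u,v,z=None):
    f=240/np.tan(np.radians(c["fovy"])/2)
    r=np.array([(u-c["cx"])/f,(v-c["cy"])/f,1]);T=c["T"]
    if z is None: d=float(np.median(c["depth"][int(v)-1:int(v)+2,int(u)-1:int(u)+2]))
    else: d=(z-T[2,3])/(T[:3,:3]@r)[2]
    return T[:3,:3]@(r*d)+T[:3,3]
def proj(c,P):
    f=240/np.tan(np.radians(c["fovy"])/2)
    T=c["T"];q=T[:3,:3].T@(np.array(P)-T[:3,3]);return q[0]/q[2]*f+c["cx"],q[1]/q[2]*f+c["cy"]
E
python3 - <<'E'
from h import *
t=load("top0");s=load("scene0")
cv2.imwrite("pics/tc.png",cv2.resize(t["image"][210:310,190:320,::-1],None,fx=6,fy=6,interpolation=2))
cv2.imwrite("pics/sc.png",cv2.resize(s["image"][235:345,180:350,::-1],None,fx=4.5,fy=4.5,interpolation=2))
E
```

```text
(no output)
```

View pics/tc.png

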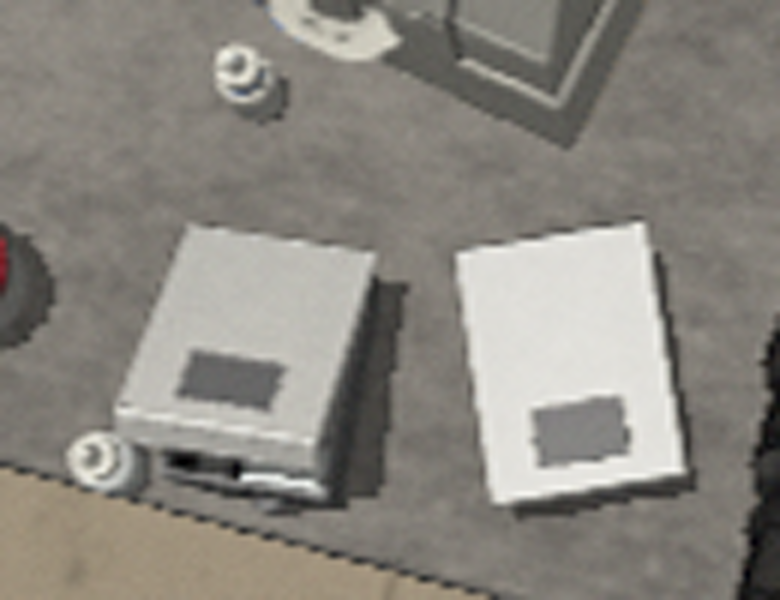

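View pics/sc.png

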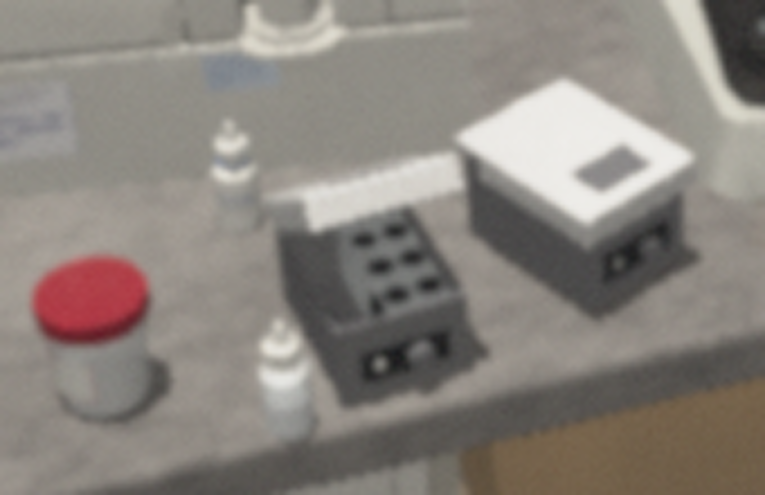

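The top crop shows the open hatch (left) with its pad at about (228.5, 273.5) in the full picture and a dropper at (206, 287) by its front-left corner. The shut hatch (right) has its pad at about (287, 282).

```bash
python3 - <<'E'
from h import *
t=load("top0")
def q(x,y):return 190+x/6-.5+.083,210+y/6-.5+.083
for n,x,y,z in [("openpad",231,381,None),("o rl",192,226,None),("o rr",375,254,None),("o fr",314,438,None),("o fl",119,408,None),
 ("shutpad",581,431,.072),("shutpadD",581,431,None),("s rl",457,255,.072),("s rr",643,224,.072),("s fr",687,472,.072),("s fl",494,504,.072),
 ("dropF",97,460,.06),("dropR",238,70,.06),("analcorner",570,140,0),("microeyel",745,590,None)]:
    print(n,p(t,*q(x,y),z).round(4))
# open pad plane fit from depth
u0,v0=q(231,381)
pts=np.array([p(t,u,v) for u in range(220,244) for v in range(256,278)])
pts=pts[(pts[:,2]>.07)]
c=pts.mean(0);_,_,V=np.linalg.svd(pts-c);print("plane",c,V[2], np.degrees(np.arccos(abs(V[2][2]))))
pts=np.array([p(t,u,v) for u in range(272,298) for v in range(256,288)])
print("shut z",np.median(pts[:,2]))
# occupancy: max depth in microscope region: height map near
f=240/np.tan(np.radians(t["fovy"])/2)
vv,uu=np.mgrid[0:480,0:640];d=t["depth"]
P=np.stack([(uu-t["cx"])/f*d,(vv-t["cy"])/f*d,d],-1)@t["T"][:3,:3].T+t["T"][:3,3]
m=(P[...,2]>.1)&(d>0)
for x0 in np.arange(.2,.75,.05):
    k=m&(P[...,0]>x0)&(P[...,0]<x0+.05)&(P[...,1]>-.2)&(P[...,1]<.09); 
    if k.any(): print(round(x0,2),"micro y max",P[k][:,1].max().round(3),"zmax",P[k][:,2].max().round(3))
E
```

```text
openpad [0.3971 0.2451 0.1214]
o rl [0.4721 0.2743 0.0672]
o rr [4.714e-01 2.034e-01 3.000e-04]
o fr [0.3724 0.2087 0.1322]
o fl [0.3852 0.2888 0.1289]
shutpad [0.3816 0.1039 0.072 ]
shutpadD [0.3814 0.1038 0.0738]
s rl [0.4583 0.1584 0.072 ]
s rr [0.4719 0.0778 0.072 ]
s fr [0.3638 0.0583 0.072 ]
s fl [0.3504 0.1406 0.072 ]
dropF [0.3709 0.3128 0.06  ]
dropR [0.5438 0.258  0.06  ]
analcorner [0.5251 0.1145 0.    ]
microeyel [0.2984 0.034  0.3596]
plane [0.41588673 0.23982259 0.10645355] [ 0.58090221 -0.09556248  0.80834425] 36.065525488720816
shut z 0.07239635815601131
0.2 micro y max 0.015 zmax 0.415
0.25 micro y max 0.037 zmax 0.399
0.3 micro y max 0.037 zmax 0.376
0.35 micro y max 0.03 zmax 0.374
0.4 micro y max 0.026 zmax 0.367
0.45 micro y max 0.009 zmax 0.345
0.5 micro y max -0.007 zmax 0.287
0.55 micro y max 0.09 zmax 0.344
0.6 micro y max 0.09 zmax 0.712
0.65 micro y max 0.09 zmax 0.72
0.7 micro y max 0.089 zmax 0.695
```

```bash
cat > go.py <<'E'
import sys,numpy as np
from scipy.spatial.transform import Rotation as R
from rig import ctrl
# usage: go.py x y ztip yawdeg  -> shift in tool axes (cm) & rotvec (deg)
x,y,z,yaw=map(float,sys.argv[1:5]); s=ctrl.sense()
R0=R.from_euler("xyz",s["tool_rot"]);Rt=R.from_euler("xyz",[-90,0,yaw],degrees=True)
tgt=np.array([x,y,z+ctrl.nose_length])
print("t",round(s["t"],2),"ee",s["ee_pos"].round(3),"rot",np.degrees(s["tool_rot"]).round(1),"F",s["force"].round(1),"q",s["joint_pos"].round(2),"gap",round(s["finger_gap"],3))
print("shift",(R0.inv().apply(tgt-s["ee_pos"])*100).round(2),"turn",np.degrees((R0.inv()*Rt).as_rotvec()).round(1))
E
python3 go.py 0.395 0.245 0.17 -60
```

```text
t 0.1 ee [0.196 0.619 0.222] rot [-90.1  -0.  -17.6] F [ 0.1  0.4 -0.4] q [-1.33  0.63  0.04  1.52 -0.03  1.   -0.02] gap 0.094
shift [ 30.26   3.52 -29.65] turn [ 0.1 42.4  0. ]
```

```bash
python3 -m crank '[[2.5,0,-2.5,0,4,0,1],[5,0,-5,0,8,0,1],[7.5,0.5,-7.5,0,12,0,1],[10,1,-10,0,16,0,1],[12.5,1,-12.5,0,20,0,1]]'; python3 go.py 0.395 0.245 0.17 -60
```

```text
t: 0.52
ee_pos: [0.2776, 0.4599, 0.2108]
tool_rot: [-1.574, -0.001, -0.659]
force: [0.2, -0.4, -1.0]
finger_gap: 0.0639
t 0.52 ee [0.278 0.46  0.211] rot [-90.2  -0.1 -37.8] F [ 0.2 -0.4 -1. ] q [-1.17  0.49  0.13  1.85 -0.09  0.82 -0.08] gap 0.064
shift [22.44  2.44 -9.79] turn [ 0.2 22.2  0.1]
```

```bash
python3 -m crank '[[3.5,0.4,-1.5,0,4,0,1],[7,0.8,-3,0,8,0,1],[10.5,1.2,-4.5,0,12,0,1],[14,1.6,-6,0,16,0,1],[17.5,2,-7.5,0,20,0,1]]'; python3 go.py 0.395 0.245 0.17 -60
```

```text
t: 0.93
ee_pos: [0.3703, 0.2916, 0.1911]
tool_rot: [-1.574, -0.002, -1.011]
force: [1.4, 0.3, 0.6]
finger_gap: 0.0309
t 0.93 ee [0.37  0.292 0.191] rot [-90.2  -0.1 -57.9] F [1.4 0.3 0.6] q [-0.9   0.43  0.24  2.04 -0.15  0.69 -0.01] gap 0.031
shift [ 5.26  0.42 -0.38] turn [0.2 2.1 0.1]
```

```bash
python3 -m crank '[[2.6,0.2,-0.2,0,1,0,1],[5.3,0.4,-0.4,0.2,2,0,1],[5.3,0.4,-0.4,0.2,2,0,1],[5.3,0.4,-0.4,0.2,2,0,1],[5.3,0.4,-0.4,0.2,2,0,1]]'; python3 go.py 0.395 0.245 0.17 -60;  python3 - <<'E'
from rig import ctrl
import cv2,numpy as np
for n in("scene","top"):
    c=ctrl.capture(n)
    cv2.imwrite(f"pics/{n}1.png",c["image"][:,:,::-1]);np.savez(f"{n}1.npz",**c)
cv2.imwrite("pics/m1.png",np.hstack([cv2.imread("pics/scene1.png")[130:380,120:480],cv2.imread("pics/top1.png")[170:420,130:490]]))
E
```

```text
t: 1.35
ee_pos: [0.3947, 0.2453, 0.1871]
tool_rot: [-1.571, -0.002, -1.045]
force: [-0.5, 0.4, -1.1]
finger_gap: 0.0007
t 1.35 ee [0.395 0.245 0.187] rot [-90.   -0.1 -59.9] F [-0.5  0.4 -1.1] q [-0.79  0.43  0.24  2.06 -0.16  0.67  0.08] gap 0.001
shift [0.04 0.01 0.01] turn [-0.   0.1  0.1]
```

View pics/m1.png

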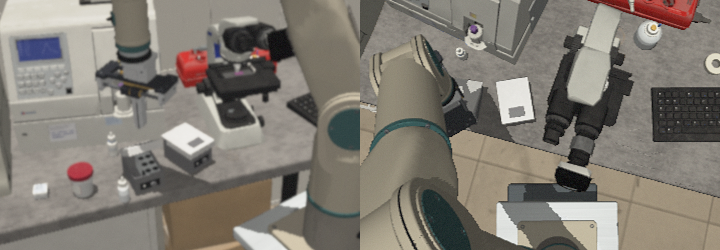

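The fingers are shut over the open hatch's pad. Next I press down.

```bash
python3 -m crank '[[0,2.5,0,0,0,0,1],[-0.2,4.5,-0.2,0,0,0,1],[-0.4,6,-0.4,0,0,0,1],[-0.6,7.5,-0.7,0,0,0,1],[-0.7,9,-0.8,0,0,0,1]]'; python3 go.py 0.385 0.247 0.064 -60
```

```text
t: 1.87
ee_pos: [0.3826, 0.2494, 0.0964]
tool_rot: [-1.571, -0.001, -1.04]
force: [-0.6, -0.0, 5.3]
finger_gap: 0.0001
t 1.87 ee [0.383 0.249 0.096] rot [-90.   -0.  -59.6] F [-0.6 -0.   5.3] q [-0.76  0.58  0.17  2.16 -0.23  0.42  0.12] gap 0.0
shift [0.33 1.54 0.09] turn [0.  0.4 0. ]
```

```bash
python3 -m crank '[[0,0.6,0,0,0,0,1],[0,1.0,0,0,0,0,1],[0,1.4,0,0,0,0,1],[0,1.5,0,0,0,0,1],[0,1.5,0,0,0,0,1]]'; python3 go.py 0.385 0.247 0.060 -60
```

```text
t: 2.28
ee_pos: [0.3817, 0.2501, 0.0821]
tool_rot: [-1.572, 0.001, -1.039]
force: [-3.2, 0.2, 6.5]
finger_gap: 0.0003
t 2.28 ee [0.382 0.25  0.082] rot [-90.1   0.  -59.5] F [-3.2  0.2  6.5] q [-0.75  0.61  0.15  2.17 -0.24  0.38  0.13] gap 0.0
shift [0.44 0.51 0.13] turn [ 0.1  0.5 -0. ]
```

```bash
python3 -m crank '[[0,0.3,0,0,0,0,1],[0,0.5,0,0,0,0,1],[0,0.6,0,0,0,0,1],[0,0.6,0,0,0,0,1]]'; python3 go.py 0.385 0.247 0.16 -60
```

```text
t: 2.62
ee_pos: [0.3817, 0.2503, 0.0809]
tool_rot: [-1.57, 0.003, -1.04]
force: [-9.1, -6.4, 59.1]
finger_gap: 0.0004
t 2.62 ee [0.382 0.25  0.081] rot [-89.9   0.2 -59.6] F [-9.1 -6.4 59.1] q [-0.74  0.61  0.15  2.17 -0.24  0.37  0.14] gap 0.0
shift [ 0.43 -9.61  0.13] turn [-0.1  0.4 -0.2]
```

At the stop, with 59 N on the wrist. I'll lift off.

```bash
python3 -m crank '[[0,-1.5,0,0,0,0,1],[0,-4,0,0,0,0,1],[0,-7,0,0,0,0,1],[0,-10,0,0,0,0,1],[0,-12,0,0,0,0,1]]'; python3 go.py 0.39 0.105 0.16 -75;  python3 - <<'E'
from rig import ctrl
import cv2,numpy as np
for n in("scene","top"):
    c=ctrl.capture(n)
    cv2.imwrite(f"pics/{n}2.png",c["image"][:,:,::-1]);np.savez(f"{n}2.npz",**c)
cv2.imwrite("pics/m2.png",np.hstack([cv2.imread("pics/scene2.png")[130:380,120:480],cv2.imread("pics/top2.png")[170:420,130:490]]))
E
```

```text
t: 3.03
ee_pos: [0.3831, 0.2507, 0.204]
tool_rot: [-1.565, 0.003, -1.04]
force: [-0.1, 0.4, -0.1]
finger_gap: 0.0006
t 3.03 ee [0.383 0.251 0.204] rot [-89.7   0.2 -59.6] F [-0.1  0.4 -0.1] q [-0.83  0.39  0.26  2.06 -0.16  0.7   0.06] gap 0.001
shift [12.92  2.62 -6.8 ] turn [-0.3 15.4 -0.2]
```

View pics/m2.png

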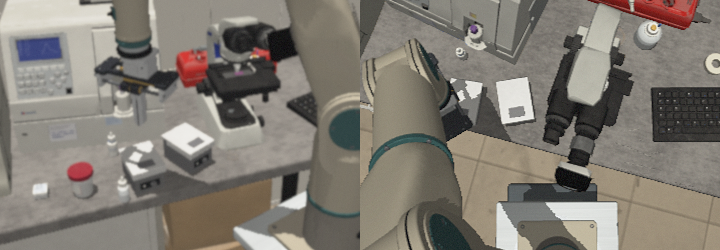

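Warmer_done's hatch is now shut and untouched; bystanders are unmoved. Next I go over to the other hatch, with the jaw axis along x to keep clear of the microscope.

```bash
python3 go.py 0.397 0.108 0.15 -90; python3 -m crank '[[2.5,0.5,-1.2,0,6,0,1],[5,1,-2.4,0,12,0,1],[7.5,1.5,-3.6,0,18,0,1],[9,2,-4.5,0,24,0,1],[9,2,-4.5,0,24,0,1]]'; python3 go.py 0.397 0.108 0.15 -90;  python3 - <<'E'
from rig import ctrl
import cv2,numpy as np
for n in("scene","top"):
    c=ctrl.capture(n)
    cv2.imwrite(f"pics/{n}3.png",c["image"][:,:,::-1]);np.savez(f"{n}3.npz",**c)
cv2.imwrite("pics/m3.png",np.hstack([cv2.imread("pics/scene3.png")[130:380,120:480],cv2.imread("pics/top3.png")[170:420,130:490]]))
E
```

```text
t 3.13 ee [0.384 0.252 0.204] rot [-89.4   0.2 -59.6] F [0.1 0.1 0. ] q [-0.83  0.39  0.26  2.06 -0.16  0.69  0.06] gap 0.001
shift [13.04  3.63 -6.21] turn [-0.5 30.4 -0.4]
t: 3.55
ee_pos: [0.3902, 0.1474, 0.1825]
tool_rot: [-1.566, 0.005, -1.468]
force: [-1.0, -0.9, 1.0]
finger_gap: 0.0006
t 3.55 ee [0.39  0.147 0.183] rot [-89.7   0.3 -84.1] F [-1.  -0.9  1. ] q [-0.7   0.39  0.37  2.19 -0.25  0.6  -0.05] gap 0.001
shift [4.   1.53 0.26] turn [-0.3  5.9 -0.3]
```

View pics/m3.png

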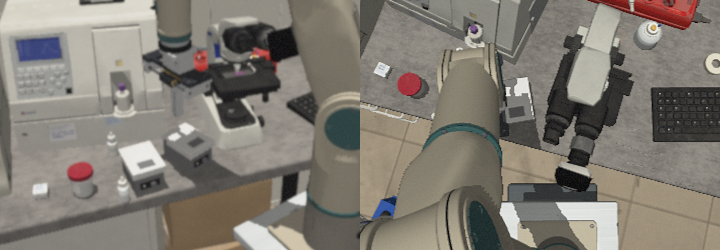

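```bash
python3 -m crank '[[1.5,0.4,0.1,0,3,0,1],[3,1,0.2,0,5,0,1],[4,1.5,0.3,0,6,0,1],[4,1.5,0.3,0,6,0,1]]'; python3 go.py 0.397 0.107 0.075 -90;  python3 - <<'E'
from rig import ctrl
import cv2,numpy as np
for n in("scene","top"):
    c=ctrl.capture(n)
    cv2.imwrite(f"pics/{n}4.png",c["image"][:,:,::-1]);np.savez(f"{n}4.npz",**c)
cv2.imwrite("pics/m4.png",np.hstack([cv2.imread("pics/scene4.png")[130:380,120:480],cv2.imread("pics/top4.png")[170:420,130:490]]))
E
```

```text
t: 3.98
ee_pos: [0.3988, 0.1116, 0.1673]
tool_rot: [-1.565, 0.007, -1.562]
force: [-0.3, 0.3, 0.1]
finger_gap: 0.0006
t 3.98 ee [0.399 0.112 0.167] rot [-89.7   0.4 -89.5] F [-0.3  0.3  0.1] q [-0.61  0.41  0.37  2.21 -0.29  0.55 -0.01] gap 0.001
shift [ 0.52  7.53 -0.22] turn [-0.3  0.5 -0.4]
```

View pics/m4.png

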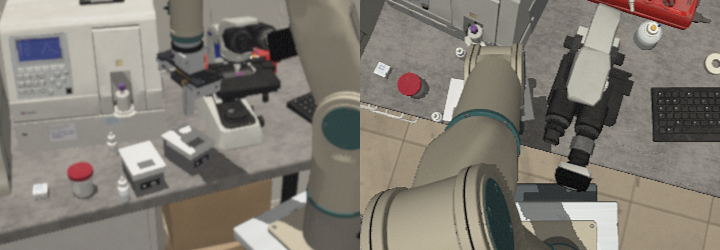

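The fingers hang over the shut hatch, and the top view shows them clear of the microscope. I'll descend to just above contact.

```bash
python3 -m crank '[[0.2,2,0,0,0,0,1],[0.4,4,-0.1,0,0,0,1],[0.5,6,-0.2,0,0,0,1],[0.5,6.8,-0.2,0,0,0,1],[0.5,6.8,-0.2,0,0,0,1]]'; python3 go.py 0.397 0.107 0.062 -90
```

```text
t: 4.5
ee_pos: [0.3963, 0.1098, 0.0987]
tool_rot: [-1.568, 0.008, -1.558]
force: [0.3, -0.5, 0.4]
finger_gap: 0.0005
t 4.5 ee [0.396 0.11  0.099] rot [-89.8   0.5 -89.2] F [ 0.3 -0.5  0.4] q [-0.5   0.55  0.24  2.28 -0.4   0.35  0.09] gap 0.001
shift [0.29 1.97 0.06] turn [-0.2  0.8 -0.5]
```

```bash
python3 -m crank '[[0.1,0.6,0,0,0,0,1],[0.2,1.2,0,0,0,0,1],[0.3,1.6,0,0,0,0,1],[0.3,1.9,0,0,0,0,1],[0.3,1.9,0,0,0,0,1]]'; python3 go.py 0.397 0.107 0.060 -90
```

```text
t: 4.92
ee_pos: [0.3971, 0.1086, 0.0824]
tool_rot: [-1.565, 0.013, -1.557]
force: [-6.0, 2.0, 40.5]
finger_gap: 0.0002
t 4.92 ee [0.397 0.109 0.082] rot [-89.7   0.7 -89.2] F [-6.   2.  40.5] q [-0.47  0.58  0.2   2.29 -0.43  0.3   0.13] gap 0.0
shift [ 0.17  0.54 -0.02] turn [-0.3  0.8 -0.7]
```

```bash
python3 -m crank '[[0,0.3,0,0,0,0,1],[0,0.4,0,0,0,0,1],[0,0.4,0,0,0,0,1]]'; python3 go.py 0.397 0.107 0.20 -90
```

```text
t: 5.17
ee_pos: [0.3972, 0.1088, 0.0821]
tool_rot: [-1.563, 0.016, -1.558]
force: [-9.6, -2.5, 57.9]
finger_gap: 0.0006
t 5.17 ee [0.397 0.109 0.082] rot [-89.6   0.9 -89.3] F [-9.6 -2.5 57.9] q [-0.46  0.58  0.2   2.3  -0.43  0.29  0.13] gap 0.001
shift [ -0.04 -13.49   0.09] turn [-0.4  0.7 -0.9]
```

Stop reached at 58 N. I'll lift clear.

```bash
python3 -m crank '[[0,-2.5,0,0,0,0,1],[0,-6,0,0,0,0,1],[0,-9.5,0,0,0,0,1],[0,-12.5,0,0,0,0,1],[0,-13.5,0,0,0,0,1]]'; python3 go.py 0.397 0.207 0.20 -75
```

```text
t: 5.58
ee_pos: [0.3983, 0.1068, 0.2211]
tool_rot: [-1.556, 0.019, -1.558]
force: [-0.2, 0.7, -0.2]
finger_gap: 0.0005
t 5.58 ee [0.398 0.107 0.221] rot [-89.2   1.1 -89.3] F [-0.2  0.7 -0.2] q [-0.66  0.31  0.45  2.16 -0.23  0.69 -0.04] gap 0.001
shift [-1.001e+01  6.000e-01 -1.000e-02] turn [ -1.  -14.3  -1. ]
```

```bash
python3 -m crank '[[0,-2,0,0,0,0,1],[0,-2,0,0,0,0,1],[0,-2,0,0,0,0,1],[0,-2,0,0,0,0,1],[0,-2,0,0,0,0,1]]' >/dev/null; python3 -m crank '[[0,0,0,0,0,0,1],[0,0,0,0,0,0,1],[0,0,0,0,0,0,1],[0,0,0,0,0,0,1],[0,0,0,0,0,0,1]]' >/dev/null; python3 -m crank '[[-3,0,0,0,-4,0,1],[-6,0,0,0,-8,0,1],[-9,0,0,0,-12,0,1],[-12,0,0,0,-16,0,1],[-15,0,0,0,-20,0,1]]'; python3 -m crank '[[-3,0,0,0,-4,0,1],[-6,0,0,0,-8,0,1],[-9,0,0,0,-12,0,1],[-12,0,0,0,-16,0,1],[-12,0,0,0,-16,0,1]]'; python3 - <<'E'
from rig import ctrl
import cv2,numpy as np
for n in("scene","top"):
    c=ctrl.capture(n)
    cv2.imwrite(f"pics/{n}5.png",c["image"][:,:,::-1]);np.savez(f"{n}5.npz",**c)
cv2.imwrite("pics/m5.png",np.hstack([cv2.imread("pics/scene5.png")[130:380,120:480],cv2.imread("pics/top5.png")[170:420,130:490]]))
E
```

```text
t: 6.83
ee_pos: [0.3951, 0.2577, 0.2428]
tool_rot: [-1.553, 0.013, -1.206]
force: [-0.2, 0.1, 0.2]
finger_gap: 0.0003
t: 7.25
ee_pos: [0.3491, 0.3762, 0.2441]
tool_rot: [-1.549, 0.011, -0.915]
force: [0.7, 0.2, 0.3]
finger_gap: 0.0004
```

View pics/m5.png

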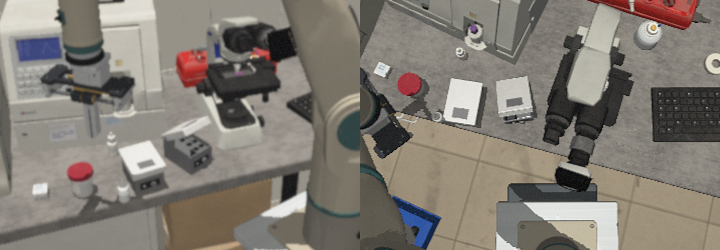

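The left hatch (top crop, about 463,100) is shut and flat. The right hatch (about 515,100) stands open with its wells visible. The gripper is clear of both, and the bottles are where they were. A quick numeric check, then I hand in.

```bash
python3 - <<'E'
from h import *
from rig import ctrl
t=load("top5")
for n,(x,y,z) in {"done pad shut":(.3774,.2482,.073),"next pad open":(.400,.107,.121)}.items():
    u,v=proj(t,(x,y,z));print(n,p(t,u,v).round(3))
a=load("top0")["image"].astype(int);b=t["image"].astype(int)
for n,P in {"dropF":(.371,.313,.06),"dropR":(.544,.258,.06)}.items():
    u,v=map(int,proj(t,P));print(n,abs(a-b)[v-5:v+6,u-5:u+6].mean())
ctrl.job_done()
E
```

```text
done pad shut [0.377 0.248 0.073]
next pad open [0.4   0.107 0.119]
dropF 39.01377410468319
dropR 6.195592286501378
the job is handed in; nothing more can be done
```

```bash
python3 - <<'E'
from h import *
cv2.imwrite("pics/d.png",np.hstack([cv2.resize(load(n)["image"][265:305,185:235,::-1],None,fx=7,fy=7) for n in("top0","top5")]))
E
```

```text
(no output)
```

View pics/d.png

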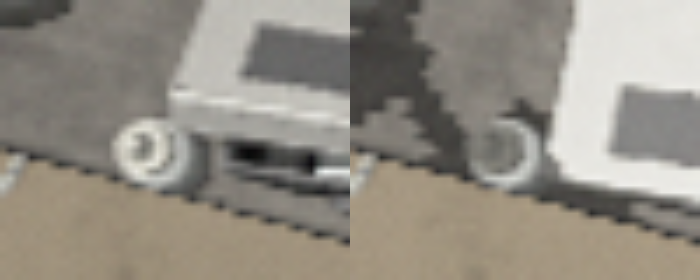

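I pressed the open hatch down to its stop (59 N at the wrist) and it stayed shut. I then pressed the other hatch to its stop (58 N) and it popped open. The arm then backed away from both, and I handed the job in; it reports no verdict.

**Hatches:** the last depth reading puts the closed hatch's pad at z = 73 mm, as expected when latched. The other hatch reads z = 119 mm near its pad, against about 121 mm expected when open. The wrist force after release was about zero.

**Bystanders:** the pixel check flagged a change at the front dropper bottle (39, against 6 at the rear one), and I handed in before resolving it. Enlarged pictures from before and after, viewed afterwards, show that bottle in the same place within a pixel or two, just in the gripper's shadow. The sample cup and coverslips looked unmoved by eye only, and I did not measure the tape roll or saline bottle, which the arm never went near.

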